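# Sweep the loose buttons into the catch tray

## Task

Sweep the three big coat buttons (red, blue and green) across the sewing table with your closed fingertips, in through the open side of the wooden catch tray, until all three lie flat, side by side rather than one on another, and wholly inside it. Slide them along the table and do not pick any of them up; leave the thread spools, pincushion, jar and embroidery hoop standing where they are.

Things in the scene. Friction and masses are not known exactly. Their poses are not given: they have to be found in the camera images.
- tray: catch tray fixed to the table: three beech rails, 12 mm thick, 22 mm high, round grey felt; no floor step, no lip at the open side. Origin: centre of the inside, table height. x points from the open side (x = -75 mm) to the back rail (inner face x = 75 mm); side rails' inner faces at y = +-110 mm; z up. The open side faces the robot's right (world -y), turned up to 17 degrees
- button_red: red coat button of lacquered wood, a flat disc 40 mm across and 10 mm thick with four dark holes, about 15 g, loose, lying flat on the table at the start. Origin: centre of its underside; z up
- button_blue: blue coat button of lacquered wood, a flat disc 40 mm across and 10 mm thick with four dark holes, about 15 g, loose, lying flat on the table at the start. Origin: centre of its underside; z up
- button_green: green coat button of lacquered wood, a flat disc 40 mm across and 10 mm thick with four dark holes, about 15 g, loose, lying flat on the table at the start. Origin: centre of its underside; z up
- spool_purple: thread spool, wooden ends and purple thread, standing upright, 34 mm across and 48 mm high, 60 g, loose; a bystander. Origin: centre of its underside; z up
- spool_yellow: thread spool, wooden ends and yellow thread, standing upright, 34 mm across and 48 mm high, 60 g, loose; a bystander. Origin: centre of its underside; z up
- spool_pink: thread spool, wooden ends and pink thread, standing upright, 34 mm across and 48 mm high, 60 g, loose; a bystander. Origin: centre of its underside; z up
- pincushion: dark red domed pincushion on a round wooden foot, 60 mm across, 44 mm high with its pin heads, 150 g, loose; a bystander. Origin: centre of its underside; z up
- jar: closed amber jar with white cap, 60 mm across and 75 mm high, loose; a bystander on the far side. Origin: centre of its underside; z up
- hoop: round wooden embroidery hoop lying flat, 156 mm across and 12 mm high, with a brass screw sticking out 16 mm at its +x side, loose; a bystander on the far side. Origin: its centre, on the table; z up
There are look-alikes about, which are no part of the job. Several things look just like the button_green: the one meant starts farthest to the robot's left. Of the things that look like the button_blue, take the one that is farthest from the robot's base at the start.

How it is judged:
By the outcome, as a careful person would: the job done as asked, in the order asked, and still so for the second after the job is handed in, with the robot touching nothing.
It also fails if it takes over 64 s, if anything falls off the work surface, if the arm or the gripper's body presses on something with over 40 N, if the wrist force passes 120 N, or if a joint passes its speed limit or range.

## Robot

A 6-joint arm with a two-finger parallel gripper is mounted at the origin on the work surface. World frame = base frame: x ahead of the robot, y to its left, z up, the work surface at z = 0. Lengths are in m, angles in rad, forces in N, time in s.
With the tool pointing down it reaches from about 0.35 to 0.85 m from the base axis. Payload 8.1 kg.
Tool frame: the origin (TCP) lies at the centre of the arm's flange, where the gripper is bolted on; the fingertips stand 173 mm ahead of it and the grasp point (between the pads) lies 155 mm ahead of it; z points along the fingers, y is the line along which they close (so a half turn about z gives the same grasp; the last joint's range is limited). The gripper opens to 85 mm and grips with 20 to 120 N. Pads are 22 mm wide; open, the fingers measure 114 mm over their backs; the gripper's body (76 mm by 85 mm) begins 54 mm behind the grasp point. The pads swing forward as they close: fully open they stand 13 mm farther back than shut.
Start: joints at [1.021, 0.13, 1.488, -0, 1.523, -0.085], TCP at [0.269, 0.536, 0.405] pointing down, gripper open.
Joint ranges: [-2.96, 2.96], [-0.89, 2.26], [0.02, 2.5], [-1.34, 4.48], [0, 2.73], [-2.66, 2.66]. Speed limits (rad/s): [2.39, 2.39, 2.79, 3.14, 3.14, 3.14].

## Interface

Orientations are given as a 3x3 rotation matrix whose columns are the frame's x, y, z axes.
In Python, from rig import * gives the robot as it stands.
- The arm moves only by the shell command python3 -m inch 'ROWS'. ROWS is JSON, a list that holds one entry, the list of rows, each a list of 5 numbers: the shift along the tool's x, y, z in cm, then the turn about the tool's z in degrees, then the opening, from 0 (shut) to 1 (fully open). A call has 1 to 8 rows; each row shifts and turns the commanded pose from where the row before left it, along the tool's axes as they then stand; what a row does not reach is not made up. A row lasts 1/12 s, in which the tool goes at most 41.7 mm and 7.16 degrees, less where a joint would pass 70% of its speed; a pose out of reach is approached as far as the arm can. A call is refused whole if a number of a shift passes 4.17 or a number of a turn 7.16, either way. A call with a gripper value outside its range is refused whole. The fingers move at their own pace and stop on an object; the grip force is fixed at half the most. Time passes only in rows, so rows that do not move let the fingers close. It gives the time, the measured TCP pose, the force, the opening and the grip force at its end, in the units of the state.
- get_obs(): the state, without advancing time (a new reading comes with each control period).
- get_image(name): name is "side" or "top" or "wrist"; returns a dict with "img" (480x640x3 uint8, red, green, blue), "fx", "fy", "cx", "cy" (pixels), "cam_to_world" (4x4, takes a point from camera to world coordinates); the wrist camera has in their place "tool_from_camera" (4x4, takes a point from camera to tool coordinates, whose origin is the TCP and whose axes are the flange's). Camera axes: x right, y up, looking along -z (the intrinsics and any distortion apply to the point x, -y, -z); pixel columns grow to the right and rows downward; lengths in m; the calibration is good to about 2 mm. A picture is of the moment at which its call begins: read the wrist's pose just before it. There is no depth.
- hand_in(): hands the job in; it is judged then, once.
The state is a dict: "clock": time; "joint_positions": joint angles; "joint_vel": joint speeds; "joint_torque": joint torques, N m; "tcp_pos": TCP position; "tcp_rot": TCP orientation; "force": force on the tool from outside, world axes, zero at the start; "torque": the same for the moment, N m; "finger_gap": opening from 0.0 (shut) to 1.0 (fully open); "finger_force": force on a finger pad.
Only numpy, scipy, OpenCV 4.12 (cv2) and the standard library are available. Lean on these libraries where they do the work, as an engineer would, in place of code of your own. Each camera call takes 0.05 s, during which the arm holds its last target. There are 200 camera calls.

## Working session

There is one attempt and no reset: what is moved stays moved. The work goes in short steps, Python scripts to look and compute and a shell command to move; the robot and the scene stay as the last step left them, time stands still between calls to the robot, and variables do not carry over. Pictures are saved under pics/ and viewed, at most 10 in all, crops included, and the job is handed in when it is done.

```bash
ls; mkdir -p pics; python3 - <<'E'
from rig import *
import cv2,numpy as np
o=get_obs();print(o['clock'],o['tcp_pos'],np.round(o['tcp_rot'],3).tolist(),o['finger_gap'])
for n in("top","side"):
    d=get_image(n);cv2.imwrite(f"pics/{n}0.png",d["img"][:,:,::-1]);print(n,d["fx"],d["fy"],d["cx"],d["cy"],np.round(d["cam_to_world"],3).tolist(),[k for k in d])
E
```

```text
pics
0.0 [0.26880113 0.53616373 0.40361429] [[-0.894, 0.448, -0.001], [0.448, 0.894, -0.002], [0.0, -0.002, -1.0]] 1.00034921893793
top 590.474456810105 590.474456810105 304.36870933140773 238.3674269341134 [[-0.005, 0.996, -0.092, 0.514], [-1.0, -0.003, 0.022, -0.022], [0.021, 0.092, 0.996, 0.987], [0.0, 0.0, 0.0, 1.0]] ['img', 'fx', 'fy', 'cx', 'cy', 'cam_to_world']
side 451.40874819669364 451.40874819669364 320.13974088781333 231.51537706756795 [[-0.815, 0.346, -0.466, 0.237], [-0.58, -0.474, 0.663, 0.466], [0.008, 0.81, 0.587, 0.47], [0.0, 0.0, 0.0, 1.0]] ['img', 'fx', 'fy', 'cx', 'cy', 'cam_to_world']
```

View pics/top0.png

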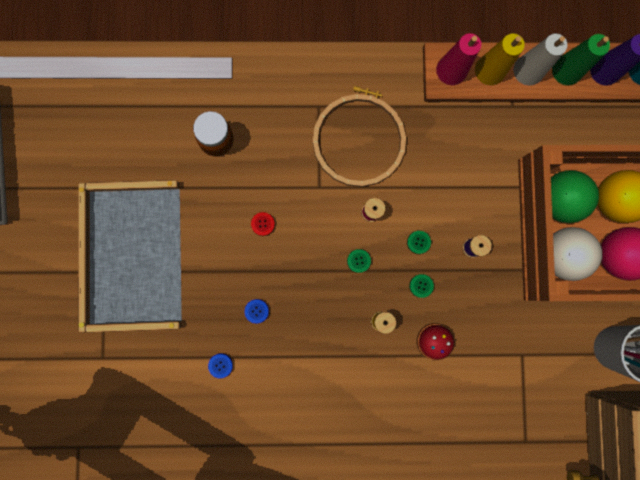

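View pics/side0.png

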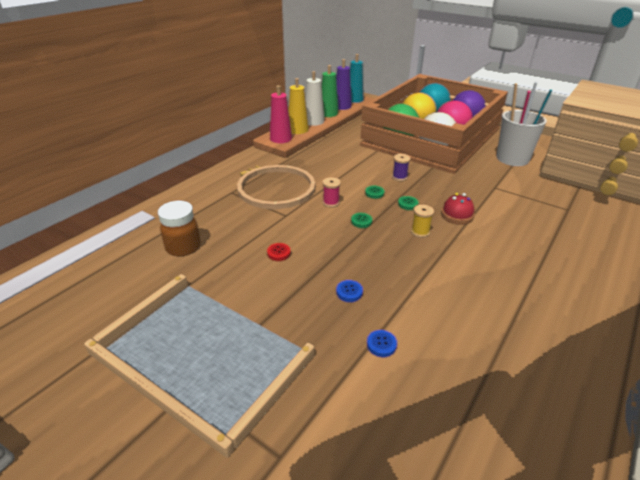

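The top view (up = +x, left = +y) shows these candidates:
- Red: (263,224) only.
- Blue: (257,311) and (220,366). The farthest from the base should be (257,311).
- Green: (359,261), (419,242) and (422,286). The leftmost is (359,261).

The tray is at (80–180, 185–328) with its open side to the right. The spools are at (374,209), (480,245) and (385,322), and the pincushion is at (436,341).

```bash
cat > h.py <<'E'
from rig import *
import cv2,numpy as np
def pix(d,u,v,z):
    M=d["cam_to_world"];r=M[:3,:3]@np.array([(u-d["cx"])/d["fx"],-(v-d["cy"])/d["fy"],-1]);o=M[:3,3]
    return (o+r*(z-o[2])/r[2])[:2]
def proj(d,p):
    M=d["cam_to_world"];q=M[:3,:3].T@(np.array(p)-M[:3,3])
    return d["cx"]+d["fx"]*q[0]/-q[2], d["cy"]+d["fy"]*q[1]/q[2]
HUE={"red":[(0,6),(174,180)],"blue":[(108,125)],"green":[(60,90)]}
def blobs(d,c,z=.008,amin=150,amax=1200):
    h=cv2.cvtColor(d["img"],cv2.COLOR_RGB2HSV)
    m=sum(cv2.inRange(h,(a,150,60),(b,255,255)) for a,b in HUE[c])
    m=cv2.morphologyEx(m,cv2.MORPH_CLOSE,np.ones((5,5),np.uint8))
    n,l,s,ce=cv2.connectedComponentsWithStats(m)
    return [(s[i,4],np.round(ce[i],1),np.round(pix(d,*ce[i],z),4)) for i in range(1,n) if amin<s[i,4]<amax]
E
python3 - <<'E'
from h import *
d=get_image("top");s=get_image("side")
for c in HUE:
    for b in blobs(d,c):print(c,b[0],b[1],b[2],np.hypot(*b[2]).round(3))
    for b in blobs(s,c,amin=100):print('  side',c,b[0],b[1],b[2])
for n,p in dict(sp_pink=(374,209,.048),sp_purp=(481,245,.048),sp_yel=(385,322,.048),pin=(436,341,.025),jar=(211,132,.075),hoop=(360,140,.012)).items():print(n,pix(d,*p).round(3))
for p in [(88,189),(177,188),(181,321),(88,325)]:print('felt',p,pix(d,*p,0).round(4))
for p in [(80,184),(177,182),(179,325),(81,330)]:print('rail outer',p,pix(d,*p,.022).round(4))
a=d["img"][160:360,60:460,::-1];cv2.imwrite("pics/crop1.png",cv2.resize(a,(800,400),interpolation=cv2.INTER_CUBIC))
E
```

```text
red 304 [462.7  57.2] [ 0.9172 -0.3189] 0.971
red 452 [262.4 223.5] [0.6294 0.0259] 0.63
red 893 [435.8 342.2] [ 0.4317 -0.2596] 0.504
  side red 524 [459.  207.5] [ 0.436  -0.2736]
  side red 346 [278.4 251.4] [0.6267 0.03  ]
blue 442 [256.3 310.9] [0.4847 0.0358] 0.486
blue 450 [220.  365.4] [0.397  0.0945] 0.408
  side blue 410 [349.  290.5] [0.4827 0.0403]
  side blue 580 [381.4 342.9] [0.3954 0.0991]
green 333 [597.1  45.2] [ 0.9396 -0.5545] 1.091
green 410 [418.8 241.9] [ 0.5977 -0.2353] 0.642
green 415 [358.8 260.6] [ 0.5669 -0.1343] 0.583
green 420 [421.4 285.5] [ 0.525 -0.238] 0.576
  side green 467 [329.3  94.6] [ 0.9881 -0.6435]
  side green 128 [403.4 109. ] [ 0.7545 -0.6704]
  side green 155 [374.3 191.6] [ 0.595  -0.2295]
  side green 171 [407.3 202.3] [ 0.5238 -0.2325]
  side green 210 [361.2 219.9] [ 0.5643 -0.1287]
sp_pink [ 0.648 -0.155]
sp_purp [ 0.589 -0.327]
sp_yel [ 0.467 -0.17 ]
pin [ 0.435 -0.256]
jar [0.767 0.104]
hoop [ 0.77  -0.139]
felt (88, 189) [0.6895 0.3189]
felt (177, 188) [0.691  0.1701]
felt (181, 321) [0.4687 0.1603]
felt (88, 325) [0.4631 0.3125]
rail outer (80, 184) [0.6939 0.3246]
rail outer (177, 182) [0.697 0.166]
rail outer (179, 325) [0.4633 0.1594]
rail outer (81, 330) [0.4564 0.316 ]
```

View pics/crop1.png

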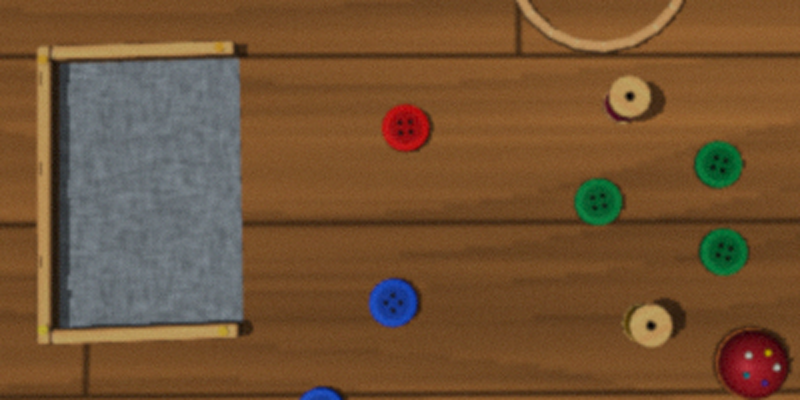

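The crop confirms the choice: red (405,128), blue (394,303) and the leftmost green (599,201) in crop pixels. The three form a clear lane to the tray. Positions are (0.629, 0.026) for red, (0.485, 0.036) for blue and (0.567, -0.134) for green. The top and side cameras agree to within about 5 mm, and the tray's size comes out right. I'll turn 63° so that tool x = world +y and tool y = world +x.

```bash
python3 -m inch '[[[0,0,0,7,0],[0,0,0,7,0],[0,0,0,7,0],[0,0,0,7,0],[0,0,0,7,0],[0,0,0,7,0],[0,0,0,7,0],[0,0,0,7,0]]]' && python3 -m inch '[[[0,0,0,7,0],[0,0,0,0.4,0],[0,0,0,0,0]]]'; python3 -c "
from h import *
o=get_obs();print(o['clock'],o['tcp_pos'],np.round(o['tcp_rot'],4).tolist(),o['finger_gap'])"
```

```text
clock: 0.87
tcp_pos: [0.2689, 0.5363, 0.4044]
tcp_rot: [[-0.122, 0.993, -0.0], [0.993, 0.122, -0.0], [-0.0, -0.0, -1.0]]
force: [-0.4, -0.7, -0.3]
finger_gap: -0.002
finger_force: 0.0
clock: 1.12
tcp_pos: [0.2689, 0.5363, 0.4045]
tcp_rot: [[-0.003, 1.0, -0.0], [1.0, 0.003, -0.0], [-0.0, -0.0, -1.0]]
force: [0.7, 0.3, 0.6]
finger_gap: 0.001
finger_force: 0.0
1.1167 [0.26889363 0.53633225 0.40446244] [[-0.0027, 1.0, -0.0002], [1.0, 0.0027, -0.0003], [-0.0003, -0.0002, -1.0]] 0.0014194647657159725
```

```bash
python3 -m inch '[[[-3.5,2.25,0,0,0],[-3.5,2.25,0,0,0],[-3.5,2.25,0,0,0],[-3.5,2.25,0,0,0],[-3.5,2.25,0,0,0],[-3.5,2.25,0,0,0],[-3.5,2.25,0,0,0],[-3.5,2.25,0,0,0]]]' && python3 -m inch '[[[-3.5,2.25,0,0,0],[-3.5,2.25,0,0,0],[-3.5,2.25,0,0,0],[-3.5,2.25,0,0,0],[-3.5,2.25,0,0,0],[-3.5,2.25,0,0,0],[-3.5,2.25,0,0,0],[-3.5,2.25,0,0,0]]]' && python3 -m inch '[[[-0.6,0,4,0,0],[0,0,4,0,0],[0,0,4,0,0],[0,0,4,0,0],[0,0,3,0,0],[0,0,1,0,0],[0,0,0,0,0]]]'; python3 -c "
from h import *
o=get_obs();print(o['clock'],o['tcp_pos'],np.round(o['tcp_rot'],4).tolist(),o['finger_gap'])
d=get_image('side');cv2.imwrite('pics/s1.png',d['img'][150:390,150:550,::-1].repeat(2,0).repeat(2,1))"
```

```text
clock: 1.78
tcp_pos: [0.4494, 0.2544, 0.4049]
tcp_rot: [[-0.004, 1.0, 0.001], [1.0, 0.004, 0.0], [0.0, 0.001, -1.0]]
force: [0.6, 0.7, -0.1]
finger_gap: -0.005
finger_force: 0.0
clock: 2.45
tcp_pos: [0.6294, -0.0259, 0.4047]
tcp_rot: [[-0.004, 1.0, 0.0], [1.0, 0.004, 0.0], [0.0, 0.0, -1.0]]
force: [-0.2, 0.6, 0.4]
finger_gap: -0.001
finger_force: 0.0
clock: 3.03
tcp_pos: [0.6267, -0.0297, 0.2008]
tcp_rot: [[-0.002, 1.0, -0.007], [1.0, 0.002, 0.001], [0.001, -0.007, -1.0]]
force: [0.4, -0.7, -0.1]
finger_gap: 0.002
finger_force: 0.0
3.0333 [ 0.62673815 -0.02965148  0.2007557 ] [[-0.0022, 1.0, -0.0071], [1.0, 0.0022, 0.0009], [0.001, -0.0071, -1.0]] 0.002271964042954711
```

View pics/s1.png

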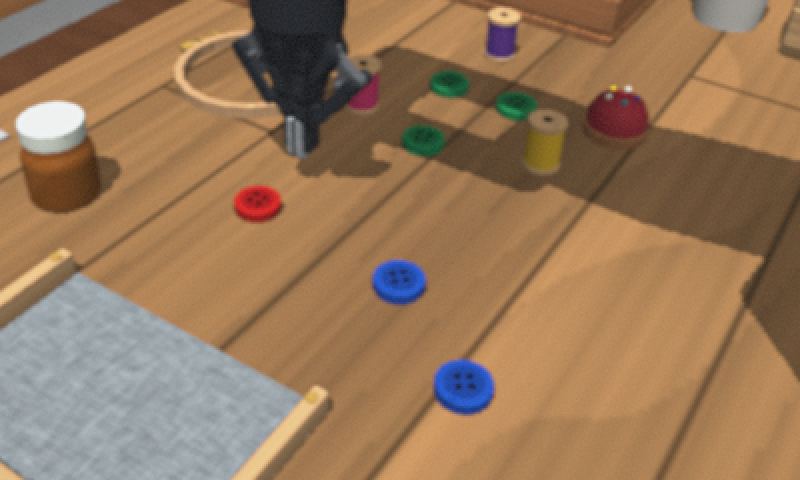

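The closed fingertips are at about (300,150) in the enlarged side view. They are clear of everything and lined up behind the red button at (258,203).

```bash
python3 -m inch '[[[0,0,1,0,0],[0,0,1,0,0],[0,0,0,0,0],[0,0,0,0,0]]]'; python3 -c "
from h import *
print(blobs(get_image('top'),'red')[1:])"
```

```text
clock: 3.42
tcp_pos: [0.6287, -0.0298, 0.185]
tcp_rot: [[0.0, 1.0, 0.0], [1.0, -0.0, -0.0], [-0.0, 0.0, -1.0]]
force: [0.1, -0.4, -0.4]
finger_gap: 0.0
finger_force: 0.0
[(np.int32(240), array([261.2, 228. ]), array([0.6219, 0.0279])), (np.int32(655), array([439.3, 344.4]), array([ 0.4282, -0.2653]))]
```

```bash
python3 -m inch '[[[0,0,0.8,0,0],[0,0,0,0,0],[1,0,0,0,0],[1,0,0,0,0],[1,0,0,0,0],[1,0,0,0,0],[1,0,0,0,0],[1,0,0,0,0]]]' && python3 -m inch '[[[1,0,0,0,0],[1,0,0,0,0],[1,0,0,0,0],[1,0,0,0,0],[0,0,0,0,0],[0,0,0,0,0]]]'; python3 -c "
from h import *
d=get_image('side');print(blobs(d,'red',amin=100));cv2.imwrite('pics/s2.png',d['img'][150:450,80:480,::-1].repeat(2,0).repeat(2,1))"
```

```text
clock: 4.13
tcp_pos: [0.6287, 0.0316, 0.1768]
tcp_rot: [[-0.0, 1.0, 0.0], [1.0, 0.0, 0.0], [0.0, 0.0, -1.0]]
force: [-0.2, 0.1, 1.2]
finger_gap: -0.002
finger_force: 0.1
clock: 4.63
tcp_pos: [0.6286, 0.0708, 0.1766]
tcp_rot: [[-0.001, 1.0, -0.0], [1.0, 0.001, -0.0], [-0.0, -0.0, -1.0]]
force: [-0.4, -0.7, -0.2]
finger_gap: 0.001
finger_force: 0.0
[(np.int32(523), array([459. , 207.6]), array([ 0.436 , -0.2732])), (np.int32(431), array([245.7, 276.9]), array([0.6269, 0.108 ]))]
```

View pics/s2.png

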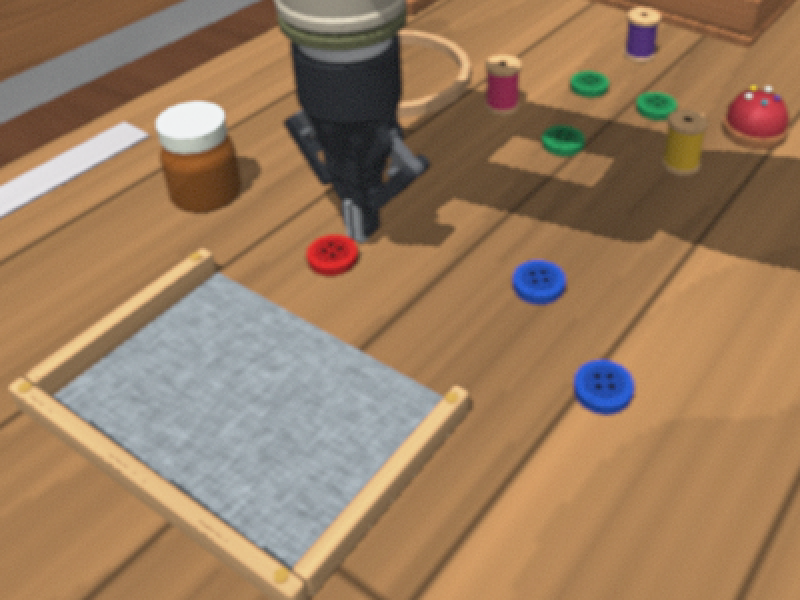

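The red button at (332,254) is sliding straight ahead of the fingertips. I'll carry on into the tray.

```bash
python3 -m inch '[[[1,0,0,0,0],[1,0,0,0,0],[1,0,0,0,0],[1,0,0,0,0],[1,0,0,0,0],[1,0,0,0,0],[1,0,0,0,0],[1,0,0,0,0]]]' && python3 -m inch '[[[1,0,0,0,0],[1,0,0,0,0],[1,0,0,0,0],[1,0,0,0,0],[1,0,0,0,0],[0.5,0,0,0,0],[0,0,0,0,0],[0,0,0,0,0]]]'; python3 -c "
from h import *
print(blobs(get_image('side'),'red',amin=100))"
```

```text
clock: 5.35
tcp_pos: [0.6287, 0.1514, 0.1767]
tcp_rot: [[0.0, 1.0, -0.0], [1.0, -0.0, -0.0], [-0.0, -0.0, -1.0]]
force: [-0.0, 0.7, 0.5]
finger_gap: -0.001
finger_force: 0.1
clock: 6.02
tcp_pos: [0.6287, 0.2054, 0.1766]
tcp_rot: [[-0.0, 1.0, -0.0], [1.0, 0.0, -0.0], [-0.0, -0.0, -1.0]]
force: [-0.1, -0.7, 0.7]
finger_gap: -0.0
finger_force: 0.0
[(np.int32(526), array([458.9, 207.5]), array([ 0.4361, -0.2735])), (np.int32(567), array([177., 331.]), array([0.6267, 0.2412]))]
```

```bash
python3 -m inch '[[[-1,0,0,0,0],[0,0,-3.5,0,0],[0,0,-3.5,0,0],[-3.1,-2.2,0,0,0],[-3.1,-2.2,0,0,0],[-3.1,-2.2,0,0,0],[-3.1,-2.2,0,0,0],[-3.1,-2.2,0,0,0]]]' && python3 -m inch '[[[-3.1,-2.2,0,0,0],[-3.1,-2.1,0,0,0],[0,0,0,4.2,0],[0,0,0,4.3,0],[0,0,3,0,0],[0,0,2.5,0,0],[0,0,0,0,0],[0,0,0,0,0]]]'; python3 -c "
from h import *
o=get_obs();print(o['tcp_pos'])
d=get_image('side');print(blobs(d,'blue',amin=100),blobs(d,'red',amin=100))"
```

```text
clock: 6.73
tcp_pos: [0.5172, 0.038, 0.2466]
tcp_rot: [[0.001, 1.0, 0.0], [1.0, -0.001, -0.0], [-0.0, 0.0, -1.0]]
force: [0.7, -0.7, 0.9]
finger_gap: 0.002
finger_force: 0.0
clock: 7.4
tcp_pos: [0.4743, -0.0224, 0.1906]
tcp_rot: [[0.149, 0.989, -0.004], [0.989, -0.149, 0.0], [-0.0, -0.004, -1.0]]
force: [0.4, -0.5, 1.0]
finger_gap: -0.002
finger_force: 0.0
[ 0.47434143 -0.0223582   0.19060169]
[(np.int32(413), array([349. , 290.5]), array([0.4827, 0.0403])), (np.int32(579), array([381.4, 342.9]), array([0.3955, 0.099 ]))] [(np.int32(500), array([459.1, 207.6]), array([ 0.4359, -0.2735])), (np.int32(567), array([176.9, 331.1]), array([0.6267, 0.2413]))]
```

```bash
python3 -m inch '[[[0,0,1.4,0,0],[0,0,0,0,0],[1,0,0,0,0],[1,0,0,0,0],[1,0,0,0,0],[1,0,0,0,0],[1,0,0,0,0],[1,0,0,0,0]]]' && python3 -m inch '[[[1,0,0,0,0],[1,0,0,0,0],[1,0,0,0,0],[1,0,0,0,0],[1,0,0,0,0],[1,0,0,0,0],[0,0,0,0,0],[0,0,0,0,0]]]'; python3 -c "
from h import *
o=get_obs();print(o['tcp_pos'])
d=get_image('side');print(blobs(d,'blue',amin=100))"
```

```text
clock: 8.12
tcp_pos: [0.4848, 0.039, 0.178]
tcp_rot: [[0.148, 0.989, 0.0], [0.989, -0.148, 0.0], [0.0, 0.0, -1.0]]
force: [0.1, 0.4, -0.3]
finger_gap: 0.002
finger_force: 0.1
clock: 8.78
tcp_pos: [0.4934, 0.0975, 0.1776]
tcp_rot: [[0.147, 0.989, -0.0], [0.989, -0.147, -0.0], [-0.0, -0.0, -1.0]]
force: [-1.1, -0.1, -1.0]
finger_gap: -0.004
finger_force: 0.0
[0.49344616 0.09746478 0.1776135 ]
[(np.int32(528), array([303.4, 325.3]), array([0.4961, 0.1344])), (np.int32(579), array([381.3, 342.9]), array([0.3955, 0.0991]))]
```

```bash
python3 -m inch '[[[1,0,0,0,0],[1,0,0,0,0],[1,0,0,0,0],[1,0,0,0,0],[1,0,0,0,0],[1,0,0,0,0],[1,0,0,0,0],[1,0,0,0,0]]]' && python3 -m inch '[[[1,0,0,0,0],[1,0,0,0,0],[0.6,0,0,0,0],[0,0,0,0,0],[0,0,0,0,0]]]'; python3 -c "
from h import *
o=get_obs();print(o['tcp_pos'])
d=get_image('side');print(blobs(d,'blue',amin=100),blobs(d,'red',amin=100))"
```

```text
clock: 9.5
tcp_pos: [0.5054, 0.1772, 0.1777]
tcp_rot: [[0.148, 0.989, -0.0], [0.989, -0.148, -0.0], [-0.0, -0.0, -1.0]]
force: [0.1, -0.6, 0.4]
finger_gap: 0.002
finger_force: 0.1
clock: 9.92
tcp_pos: [0.5091, 0.2021, 0.1776]
tcp_rot: [[0.148, 0.989, -0.0], [0.989, -0.148, -0.0], [-0.0, -0.0, -1.0]]
force: [0.2, 0.4, -0.0]
finger_gap: -0.004
finger_force: 0.0
[0.5091374  0.20205561 0.17762288]
[(np.int32(582), array([381.4, 342.8]), array([0.3955, 0.0989])), (np.int32(719), array([242. , 371.6]), array([0.5117, 0.2378]))] [(np.int32(531), array([459. , 207.5]), array([ 0.4361, -0.2735])), (np.int32(569), array([176.9, 331.1]), array([0.6267, 0.2413]))]
```

```bash
python3 -m inch '[[[-1,0,0,0,0],[0,0,-3.5,0,0],[0,0,-3.5,-4.2,0],[0,0,0,-4.3,0],[-3.77,0.6,0,0,0],[-3.77,0.6,0,0,0],[-3.77,0.6,0,0,0],[-3.77,0.6,0,0,0]]]' && python3 -m inch '[[[-3.77,0.6,0,0,0],[-3.77,0.6,0,0,0],[-3.77,0.6,0,0,0],[-3.77,0.6,0,0,0],[-3.77,0.6,0,0,0],[-3.77,0.6,0,0,0],[0,0,0,0,0],[0,0,0,0,0]]]'; python3 -c "
from h import *
o=get_obs();print(o['tcp_pos'])
d=get_image('side');print(blobs(d,'green',amin=100))"
```

```text
clock: 10.63
tcp_pos: [0.5311, 0.0386, 0.2479]
tcp_rot: [[0.0, 1.0, 0.0], [1.0, -0.0, -0.0], [-0.0, 0.0, -1.0]]
force: [1.7, 0.4, 0.0]
finger_gap: 0.002
finger_force: 0.0
clock: 11.3
tcp_pos: [0.5666, -0.1884, 0.2476]
tcp_rot: [[0.005, 1.0, -0.0], [1.0, -0.005, -0.0], [-0.0, -0.0, -1.0]]
force: [-0.2, -0.2, -0.6]
finger_gap: -0.001
finger_force: 0.0
[ 0.5665678  -0.18838228  0.24759148]
[(np.int32(459), array([329.3,  94.4]), array([ 0.9889, -0.6446])), (np.int32(157), array([374.2, 191.6]), array([ 0.595 , -0.2294])), (np.int32(168), array([407.2, 202.3]), array([ 0.5237, -0.2322])), (np.int32(210), array([361.2, 219.9]), array([ 0.5643, -0.1287]))]
```

```bash
python3 -m inch '[[[0,0,3,0,0],[0,0,3,0,0],[0,0,1,0,0],[0,0,0,0,0],[0,0,0,0,0],[1,0,0,0,0],[1,0,0,0,0],[1,0,0,0,0]]]' && python3 -m inch '[[[1,0,0,0,0],[1,0,0,0,0],[1,0,0,0,0],[1,0,0,0,0],[1,0,0,0,0],[1,0,0,0,0],[0,0,0,0,0],[0,0,0,0,0]]]'; python3 -c "
from h import *
o=get_obs();print(o['tcp_pos'])
d=get_image('side');print(blobs(d,'green',amin=100));cv2.imwrite('pics/s3.png',d['img'][150:450,80:480,::-1].repeat(2,0).repeat(2,1))"
```

```text
clock: 12.02
tcp_pos: [0.5676, -0.1539, 0.1784]
tcp_rot: [[0.0, 1.0, 0.001], [1.0, -0.0, -0.0], [-0.0, 0.001, -1.0]]
force: [0.0, 0.1, -0.1]
finger_gap: 0.001
finger_force: 0.1
clock: 12.68
tcp_pos: [0.5675, -0.0945, 0.1776]
tcp_rot: [[-0.001, 1.0, -0.0], [1.0, 0.001, -0.0], [-0.0, -0.0, -1.0]]
force: [0.4, 0.2, 0.8]
finger_gap: 0.003
finger_force: 0.0
[ 0.56751262 -0.09453549  0.17762477]
[(np.int32(126), array([403.9, 109. ]), array([ 0.7531, -0.6706])), (np.int32(180), array([407.3, 202.2]), array([ 0.5238, -0.2329])), (np.int32(253), array([339.4, 239.4]), array([ 0.5637, -0.0562]))]
```

View pics/s3.png

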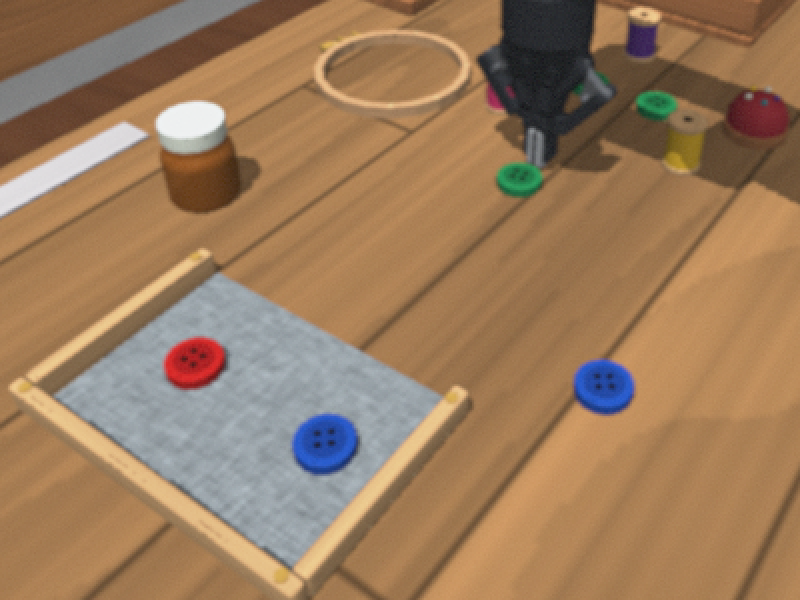

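Red (195,362) and blue (325,442) lie flat inside the tray, and green (520,179) is sliding straight.

```bash
python3 -m inch '[[[1,0,0,0,0],[1,0,0,0,0],[1,0,0,0,0],[1,0,0,0,0],[1,0,0,0,0],[1,0,0,0,0],[1,0,0,0,0],[1,0,0,0,0]]]' && python3 -m inch '[[[1,0,0,0,0],[1,0,0,0,0],[1,0,0,0,0],[1,0,0,0,0],[1,0,0,0,0],[1,0,0,0,0],[0,0,0,0,0],[0,0,0,0,0]]]'; python3 -c "
from h import *
o=get_obs();print(o['tcp_pos'])
d=get_image('side');print(blobs(d,'green',amin=200))"
```

```text
clock: 13.4
tcp_pos: [0.5675, -0.0139, 0.1777]
tcp_rot: [[0.0, 1.0, -0.0], [1.0, -0.0, 0.0], [0.0, -0.0, -1.0]]
force: [0.6, 0.7, 0.1]
finger_gap: -0.001
finger_force: 0.0
clock: 14.07
tcp_pos: [0.5676, 0.0454, 0.1777]
tcp_rot: [[-0.001, 1.0, 0.0], [1.0, 0.001, -0.0], [-0.0, 0.0, -1.0]]
force: [-0.1, -0.4, 0.1]
finger_gap: -0.001
finger_force: 0.0
[0.5675972  0.04544045 0.17770719]
[(np.int32(372), array([288.3, 284.5]), array([0.5636, 0.0829]))]
```

```bash
python3 -m inch '[[[1,0,0,0,0],[1,0,0,0,0],[1,0,0,0,0],[1,0,0,0,0],[1,0,0,0,0],[1,0,0,0,0],[1,0,0,0,0],[1,0,0,0,0]]]' && python3 -m inch '[[[1,0,0,0,0],[1,0,0,0,0],[1,0,0,0,0],[1,0,0,0,0],[1,0,0,0,0],[1,0,0,0,0],[0.7,0,0,0,0],[0,0,0,0,0]]]' && python3 -m inch '[[[-1,0,0,0,0],[0,0,-3.5,0,0],[0,0,-3.5,0,0],[-4,0,-1,0,0],[-4,0,-1,0,0],[-4,0,-1,0,0],[-4,0,-1,0,0],[-4,0,0,0,0]]]' && python3 -m inch '[[[0,0,-4,0,0],[0,0,-4,0,0],[0,0,0,0,0],[0,0,0,0,0]]]'; python3 -c "
from h import *
d=get_image('side');print([blobs(d,c,amin=200) for c in HUE])
cv2.imwrite('pics/s4.png',d['img'][:,:,::-1])
d=get_image('top');print([blobs(d,c,amin=200) for c in HUE]);"
```

```text
clock: 14.78
tcp_pos: [0.5676, 0.126, 0.1777]
tcp_rot: [[0.0, 1.0, 0.0], [1.0, -0.0, -0.0], [-0.0, 0.0, -1.0]]
force: [1.2, 0.4, -0.1]
finger_gap: 0.001
finger_force: 0.1
clock: 15.45
tcp_pos: [0.5676, 0.1934, 0.1778]
tcp_rot: [[-0.001, 1.0, 0.0], [1.0, 0.001, 0.0], [0.0, 0.0, -1.0]]
force: [0.2, -0.1, 0.4]
finger_gap: -0.002
finger_force: 0.0
clock: 16.12
tcp_pos: [0.5677, -0.0212, 0.2904]
tcp_rot: [[0.001, 1.0, 0.004], [1.0, -0.001, -0.001], [-0.001, 0.004, -1.0]]
force: [1.0, -0.3, 0.5]
finger_gap: -0.002
finger_force: 0.0
clock: 16.45
tcp_pos: [0.5683, -0.0199, 0.3715]
tcp_rot: [[0.002, 1.0, 0.007], [1.0, -0.002, -0.001], [-0.001, 0.007, -1.0]]
force: [0.1, 0.0, -0.5]
finger_gap: 0.001
finger_force: 0.0
[[(np.int32(520), array([458.7, 207.6]), array([ 0.4363, -0.2729])), (np.int32(567), array([176.9, 331.1]), array([0.6268, 0.2413]))], [(np.int32(581), array([381.4, 342.9]), array([0.3955, 0.099 ])), (np.int32(718), array([242. , 371.5]), array([0.5117, 0.2378]))], [(np.int32(595), array([217.3, 346.7]), array([0.564 , 0.2283]))]]
[[(np.int32(291), array([462. ,  55.9]), array([ 0.9195, -0.3177])), (np.int32(448), array([134.4, 224. ]), array([0.6291, 0.238 ])), (np.int32(715), array([436.7, 341.8]), array([ 0.4324, -0.261 ]))], [(np.int32(459), array([135.4, 293.9]), array([0.5137, 0.2341])), (np.int32(449), array([220. , 365.4]), array([0.397 , 0.0946]))], [(np.int32(309), array([596.8,  45.5]), array([ 0.939 , -0.5539])), (np.int32(438), array([141.6, 262. ]), array([0.5661, 0.2249])), (np.int32(413), array([421.6, 285.5]), array([ 0.525 , -0.2382]))]]
```

View pics/s4.png

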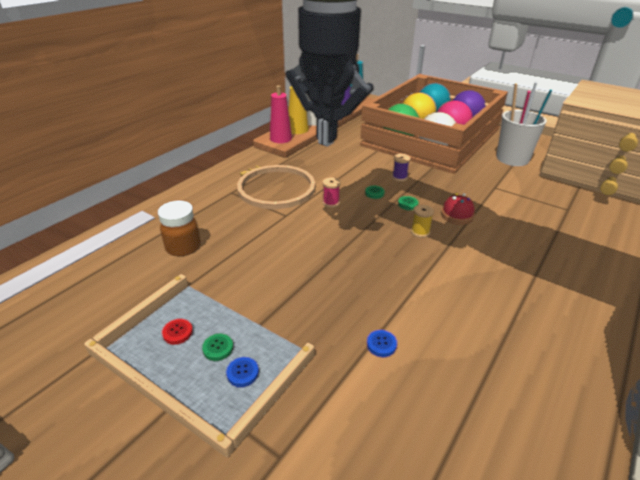

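Red (177,331), green (217,347) and blue (242,371) lie flat and apart inside the tray. The bystanders and look-alikes haven't moved, and the arm is clear.

```bash
python3 -c "
from rig import *
print(hand_in())"
```

```text
the job is handed in; nothing more can be done
None
```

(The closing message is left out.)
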